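Clamp the plaster mould with its draw latch

TASK

Clamp the two-part plaster mould shut with the draw latch on its top. First lift the small egg cup off the mould and stand it upright on the counter; then swing the wire loop over and hook it on the keeper, and push the lever all the way down over centre so that it stays shut and the halves are drawn together. Leave everything else standing where it is.

Things in the scene. Friction and masses are not known exactly. Their poses are not given: they have to be found in the camera images.
- mould: two-part plaster press mould on a plywood board (274 x 150 x 12 mm), fixed to the counter; plaster 130 mm wide, top 64 mm above the counter. Origin: on the counter below the lever's pivot; x runs level from the lever to the keeper, y level across, z up. Along x: board -142 to +132 mm, fixed half -130 to +22, gap, sliding half +31 to +118.
- mould_half (a joint): the keeper's half of the mould slides on pins against springs (3.5 N per mm): m, 0 = standing off (9 mm gap), grows as it is drawn to the fixed half, at most 0.009; about 0.0055 once the latch is shut on the keeper.
- lever (a joint): latch lever: steel plate 92 mm long from its pivot, 18 wide, 4 thick (last 22 mm: 24 wide). rad: 0 = shut, level along the mould's -x; 1.57 upright; up to 2.25, leaning to the keeper (+x). Friction hinge, stays where left (0.5 N at the tip moves it). With the loop hooked it pulls tight below about 1.2, takes a few N at the tip, and from about 0.27 snaps to 0.
- lever_pivot (a point): the lever's hinge axis (along the mould's y), 80 mm above the counter, on the mould's centre line.
- lever_tip (a point): point on the lever 85 mm from its pivot, mid-thickness, mid-width, where one pushes.
- loop_pivot (a point): hinge of the wire loop on the lever: an axis along the mould's y that moves with the lever, 20 mm from the lever's pivot towards the tip (within 2.4 mm of the line from pivot to tip). Pulling the loop towards +x turns the lever that way too (about 2 N).
- loop_bar (a point): middle of the loop's crossbar, 66.6 mm from loop_pivot. The loop is a U of 5 mm steel wire: two parallel legs, 39 mm over the outside, 29 inside, straddling the lever; crossbar along the mould's y. It swings freely over the top, more than half a turn, and falls by its weight. At the start it lies back to the -x side, roughly level, on a stop of the lever.
- loop_grip (a point): point midway between two round flat-ended finger buttons (13 mm across) that stand out on the outer sides of the loop's legs, 38 mm from loop_pivot; 50 mm over both, along the mould's y. The buttons swivel freely about that line, so the loop turns between the fingers that pinch them.
- keeper_seat (a point): centre of the crossbar when hooked, 8 mm above the plaster (axes as the mould's). Keeper: steel hook 20 mm wide, 14 high; post face 2.5 mm to the -x side of this point, lip (underside 3 mm above it, 3 thick) reaching 4 mm to +x. The bar must come down 7 mm or more to +x of this point; the lever, at 1.7 or more for that reach, then draws it in under the lip.
- cup_mid (a point): small unglazed egg cup without handle, alone on the fixed half of the mould, in the way of the lever: 56 mm wide at the rim, about 53 at mid-height, 34 at the foot, 58 high, about 90 g, upright; this point is on its axis half-way up (29 mm). The counter is clear in front of the stacked plates and bowls (x up to 0.56).
- stamp: wooden stamp standing on a corner of the keeper's half, 27 x 27 mm, 54 high, knob on top; bystander. Origin: centre of its underside.
- beaker: unglazed cup without handle, 79 mm wide, 81 high; bystander on the counter. Origin: centre of its underside.
- bottle: round squeeze bottle with a pointed cap, 37 mm wide, 98 high; bystander on the counter. Origin: centre of its underside.
- bowl: unglazed bowl, 69 mm wide, 43 high; bystander on the counter. Origin: centre of its underside.
- bird: unglazed bird figurine, 52 x 120 mm, 76 high; bystander on the counter. Origin: centre of its underside.
- low_cup: low unglazed dish, 76 mm wide, 33 high; bystander on the counter. Origin: centre of its underside.
- tape: roll of masking tape lying flat, 80 mm wide, 24 high; bystander on the counter. Origin: centre of its underside.
Things that resemble listed ones, but are neither listed nor needed, are in the scene too. Leave any orange, pink or turquoise look-alike of the part that bears cup_mid alone.

How it is judged:
On the way, in this order (a step that is already met when the one before it is completed fails the run):
1. the egg cup stands released and upright on the counter, the lever still open (height (world z) of cup_mid between 0.02 and 0.036 m and angle between cup_mid's own z axis and vertical below 0.15 rad and contact force between the fingers and small_cup below 0.1 N and value of joint lever above 0.6 rad), for 0.2 s.
2. the loop's crossbar is down behind the keeper (below its lip, not more than 22 mm beyond the seat), the lever still open (x of loop_bar in the frame of keeper_seat between -0.004 and 0.022 m and z of loop_bar in the frame of keeper_seat below 0.004 m and value of joint lever above 0.6 rad), for 0.2 s.
At the end, for the whole second after the job is handed in: Lever shut (within 0.1 rad of flat), the loop's crossbar in the keeper (within 4 mm of its seat along the mould, under the lip), the sliding half drawn in by more than 4 mm; the egg cup at rest, released, upright within 0.15 rad on the counter (value of joint lever below 0.1 rad and value of joint mould_half above 0.004 m and x of loop_bar in the frame of keeper_seat between -0.004 and 0.004 m and z of loop_bar in the frame of keeper_seat below 0.004 m and height (world z) of cup_mid between 0.02 and 0.036 m and angle between cup_mid's own z axis and vertical below 0.15 rad and contact force between the fingers and small_cup below 0.1 N and linear speed of small_cup below 0.02 m/s); the robot touches nothing.
It fails at once if the egg cup is tipped over (tilted more than 0.8 rad) (angle between cup_mid's own z axis and vertical above 0.8 rad).
It fails at once if a bystander is shifted by more than 40 mm or tilted more than 0.5 rad (distance of any of stamp, beaker, bottle, bowl, bird, low_cup, tape from where it was at the start of the episode above 0.04 m or angle between any of stamp, beaker, bottle, bowl, bird, low_cup, tape's own z axis and vertical above 0.5 rad).
It also fails if it takes over 61 s, if anything falls off the work surface, if the arm or the gripper's body presses on something with over 40 N, if the wrist force passes 120 N, or if a joint passes its speed limit or range.

ROBOT

A 7-joint arm with a two-finger parallel gripper is mounted at the origin on a cart in front of the work surface, level with it; the furniture and walls round the work are solid. World frame = base frame: x ahead of the robot, y to its left, z up, the work surface at z = 0. Lengths are in m, angles in rad, forces in N, time in s.
With the tool pointing down it reaches from about 0.425 to 0.925 m from the base axis. Payload 6.8 kg.
Tool frame: the origin (TCP) lies at the very end of the fingers, on their centre line; the grasp point (between the pads) lies 19 mm behind it; z points along the fingers, y is the line along which they close (so a half turn about z gives the same grasp; the last joint's range is limited). The gripper opens to 85 mm and grips with 20 to 120 N. Pads are 22 mm wide; open, the fingers measure 114 mm over their backs; the gripper's body (76 mm by 85 mm) begins 54 mm behind the grasp point. The pads swing forward as they close: fully open they stand 13 mm farther back than shut.
Start: joints at [-1.347, 0.477, 0.022, 1.555, -0.011, 1.109, -0.083], TCP at [0.22, 0.638, 0.231] pointing down, gripper open.
Joint ranges: [-2.96, 2.96], [-0.34, 2.1], [-1.41, 1.46], [0.24, 2.44], [-1.37, 4.51], [0.17, 1.92], [-2.96, 2.96]. Speed limits (rad/s): [2.39, 2.39, 3.14, 3.14, 3.14, 3.14, 3.14].

INTERFACE

Orientations are given as a unit quaternion [w, x, y, z].
In Python, from station import telemetry, viewer, job, search_frame, cut_out gives the robot as it stands. The module is installed in compiled form; this text tells all that it offers.
- The arm moves only by the shell command python3 -m crank 'ROWS' [FORCE]. ROWS is JSON, a list of rows, each an object with "delta_rot": the turn, a rotation vector about the tool's x, y, z in degrees, a list of three; "xyz": the shift along the tool's x, y, z in m, a list of three; "fingers": the gripper command: -1 is fully open, 1 is shut, values between are in proportion. In form: [{"delta_rot": [ax, ay, az], "xyz": [dx, dy, dz], "fingers": fingers}, ...]. A call has 1 to 10 rows; each row is the pose to reach, as a shift and turn from the pose commanded when the call began, along the tool's axes at that moment; what a row does not reach only later rows make up. A row lasts 1/10 s, in which the tool goes at most 50 mm and 8.59 degrees, less where a joint would pass 70% of its speed; a pose out of reach is approached as far as the arm can. A call with a gripper value outside its range is refused whole. The fingers move at their own pace and stop on an object; FORCE is the grip in N (left out, the last holds). Time passes only in rows, so rows that repeat a pose let the fingers close. It gives the time, the measured TCP pose, the force, the opening and the grip force at its end, in the units of the state.
- telemetry.get_obs(): the state, without advancing time (a new reading comes with each control period).
- viewer.read_camera(name): name is "scene" or "top" or "wrist"; returns a dict with "img" (420x560x3 uint8, red, green, blue), "fx", "fy", "cx", "cy" (pixels), "origin" and "rotation" of the camera in the world. Camera axes: x right, y up, looking along -z (the intrinsics and any distortion apply to the point x, -y, -z); pixel columns grow to the right and rows downward; lengths in m; the calibration is good to about 2 mm. A picture is of the moment at which its call begins. There is no depth.
- job.hand_in(): hands the job in; it is judged then, once.
Trained networks look in the newest picture that a camera, given by its name, has taken for a name from the list of things; names that differ only in an ending like _2 or _b are one class to them, and where a whole thing is asked for, a point or a joint stands for the part that bears it (a point fixed in the world has none). Each returns a list of dicts, best first, with "score" (0 to 1); they miss things now and then, are a little off and sometimes report something else, mostly with a low value. They report only what shows in the picture. A call takes as long as a camera call. They do not tell look-alikes from the thing itself.
- search_frame(camera, thing): "pixel" ([column, row] in pixels, amid what is visible of it).
- cut_out(camera, thing): "pixels" (420x560 bool, what is visible of it) and "pixel" ([column, row] in pixels, amid what is visible of it).
The state is a dict: "t": time; "q": joint angles; "joint_vel": joint speeds; "joint_torque": joint torques, N m; "eef_pos": TCP position; "tool_rot": TCP orientation; "contact_force": force on the tool from outside, world axes, zero at the start; "torque": the same for the moment, N m; "gripper_width": opening from 0.0 (shut) to 1.0 (fully open); "grasp_force": force on a finger pad.
Only numpy, scipy, OpenCV 4.12 (cv2) and the standard library are available. Lean on these libraries where they do the work, as an engineer would, in place of code of your own. Each camera call takes 0.05 s, during which the arm holds its last target. There are 200 camera calls.

## Working session

There is one attempt and no reset: what is moved stays moved. The work goes in short steps, Python scripts to look and compute and a shell command to move; the robot and the scene stay as the last step left them, time stands still between calls to the robot, and variables do not carry over. Pictures are saved under pics/ and viewed, at most 10 in all, crops included, and the job is handed in when it is done.

```bash
mkdir -p pics; cat > h.py <<'E'
import numpy as np, cv2
from station import telemetry, viewer, job, search_frame, cut_out
from scipy.spatial.transform import Rotation as R
def cam(n,save=None):
    c=viewer.read_camera(n); c['origin']=np.array(c['origin']); c['rotation']=np.array(c['rotation'])
    if save: cv2.imwrite('pics/'+save,c['img'][:,:,::-1])
    return c
def ray(c,p):
    d=np.array([(p[0]-c['cx'])/c['fx'],-(p[1]-c['cy'])/c['fy'],-1.]); d=c['rotation']@d; return d/np.linalg.norm(d)
def atz(c,p,z):
    d=ray(c,p); return c['origin']+d*(z-c['origin'][2])/d[2]
def proj(c,X):
    v=c['rotation'].T@(np.array(X)-c['origin']); return np.array([c['cx']+c['fx']*v[0]/-v[2], c['cy']-c['fy']*v[1]/-v[2]])
def tri(obs):
    A=np.zeros((3,3));b=np.zeros(3)
    for c,p in obs:
        d=ray(c,p);M=np.eye(3)-np.outer(d,d);A+=M;b+=M@c['origin']
    return np.linalg.solve(A,b)
def tool():
    o=telemetry.get_obs();q=o['tool_rot'];return np.array(o['eef_pos']),R.from_quat([q[1],q[2],q[3],q[0]]),o
E
python3 - <<'E'
from h import *
s=telemetry.get_obs();print(s['t'],s['eef_pos'],s['tool_rot'])
for n in ['scene','top']:
    c=cam(n,n+'0.png');print(n,c['fx'],c['cx'],c['cy'],c['origin'].round(3),c['rotation'].round(3).tolist(),[k for k in c])
    for t in ['mould','lever','lever_tip','lever_pivot','loop_pivot','loop_bar','loop_grip','keeper_seat','cup_mid','stamp','beaker','bottle','bowl','bird','low_cup','tape']:
        print(t,[(np.round(r['pixel']).tolist(),round(r['score'],2)) for r in search_frame(n,t)[:4]])
E
python3 - <<'E'
import cv2,numpy as np
E
```

```text
0.0 [0.21968914 0.63759801 0.23031554] [-9.49021890e-05  1.65130097e-01  9.86271331e-01 -9.50316300e-04]
scene 539.1862545344937 270.6378451982585 203.55388523098793 [-0.354 -1.13   0.746] [0.797, 0.521, -0.174, -0.251] ['img', 'fx', 'fy', 'cx', 'cy', 'origin', 'rotation']
mould [([277.0, 233.0], 0.72)]
lever [([276.0, 207.0], 0.61)]
lever_tip [([274.0, 209.0], 0.53), ([331.0, 305.0], 0.53)]
lever_pivot [([275.0, 237.0], 0.84)]
loop_pivot [([212.0, 179.0], 0.72), ([277.0, 212.0], 0.49)]
loop_bar [([262.0, 208.0], 0.64)]
loop_grip [([261.0, 205.0], 0.51)]
keeper_seat [([293.0, 238.0], 0.71)]
cup_mid [([240.0, 207.0], 0.76), ([316.0, 267.0], 0.69), ([230.0, 200.0], 0.61), ([341.0, 278.0], 0.6)]
stamp [([311.0, 220.0], 0.65), ([232.0, 192.0], 0.44)]
beaker [([172.0, 178.0], 0.66), ([387.0, 281.0], 0.49)]
bottle [([331.0, 306.0], 0.78), ([275.0, 210.0], 0.48)]
bowl [([215.0, 177.0], 0.73), ([260.0, 207.0], 0.29)]
bird [([186.0, 199.0], 0.79)]
low_cup [([387.0, 278.0], 0.81), ([234.0, 193.0], 0.73)]
tape [([236.0, 196.0], 0.6)]
top 436.6029262420573 276.9910808470436 209.7764614610263 [0.19 0.09 1.61] [-0.688, -0.073, 0.078, 0.718] ['img', 'fx', 'fy', 'cx', 'cy', 'origin', 'rotation']
mould [([290.0, 217.0], 0.93), ([196.0, 247.0], 0.6)]
lever [([291.0, 213.0], 0.69)]
lever_tip [([297.0, 213.0], 0.63)]
lever_pivot [([291.0, 219.0], 0.57)]
loop_pivot [([295.0, 213.0], 0.65)]
loop_bar [([284.0, 225.0], 0.59), ([194.0, 247.0], 0.48)]
loop_grip [([148.0, 199.0], 0.32)]
keeper_seat [([309.0, 214.0], 0.61)]
cup_mid [([230.0, 215.0], 0.77), ([374.0, 220.0], 0.64), ([292.0, 220.0], 0.59), ([349.0, 221.0], 0.57)]
stamp [([291.0, 214.0], 0.62)]
beaker [([145.0, 239.0], 0.82), ([280.0, 214.0], 0.75), ([307.0, 212.0], 0.36)]
bottle [([395.0, 239.0], 0.72)]
bowl [([151.0, 198.0], 0.58), ([195.0, 249.0], 0.26)]
bird [([195.0, 248.0], 0.72)]
low_cup [([387.0, 188.0], 0.77)]
tape [([187.0, 197.0], 0.8), ([291.0, 214.0], 0.59)]
```

View pics/scene0.png

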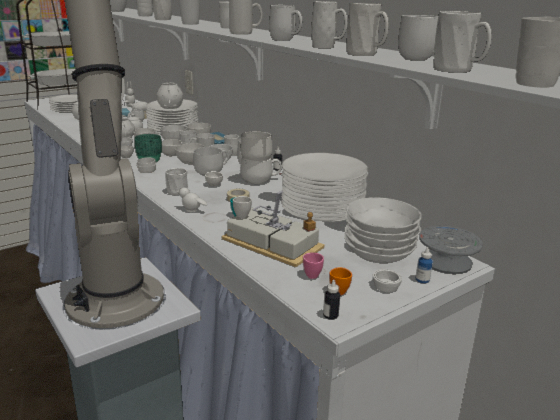

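View pics/top0.png

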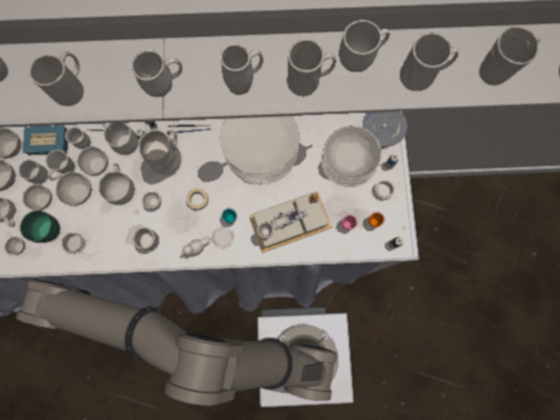

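The scene view shows the mould at (275,235) with the white cup on its left end at (241,208). The look-alikes are turquoise (236,203), pink (313,267) and orange (340,282). In the top view the mould is at (290,220), the white cup at (265,231), turquoise at (230,215), pink at (349,223) and orange at (376,220). The white cup on the plaster is the one described: it is alone on the fixed half and unglazed. I'll confirm it in an enlarged crop.

```bash
sed -i "s/c\['rotation'\]=np.array(c\['rotation'\])/r=np.array(c['rotation']); c['rotation']=R.from_quat(r[[1,2,3,0]]).as_matrix() if r.size==4 else r/" h.py
python3 - <<'E'
from h import *
c=cam('scene');t=cam('top')
print(c['rotation'].round(2),proj(t,[0.4,0,0]),proj(c,[.22,.638,.231]),proj(t,[.22,.638,.231]))
print('cup',atz(t,[265,231],.122), atz(c,[241,200],.122))
for p in [[252,222],[320,195],[331,227],[262,249]]: print(atz(t,p,.012))
for n,p in dict(pink=[349,223],orange=[376,220],turq=[230,215],bird=[195,248],beaker=[145,239]).items(): print(n,atz(t,p,.05))
print(atz(t,[312,199],.1))
a=cv2.resize(c['img'][180:270,200:340],(800,514),interpolation=3)
cv2.imwrite('pics/cropA.png',a[:,:,::-1])
E
```

```text
[[ 0.81  0.22 -0.54]
 [-0.58  0.33 -0.74]
 [ 0.02  0.92  0.4 ]] [297.67809679 245.40622169] [102.57750009 133.76618021] [ 98.04037009 302.13519315]
cup [0.4387387  0.11686838 0.122     ] [0.43830677 0.11187357 0.122     ]
[0.49309701 0.16595306 0.012     ]
[ 0.5858917  -0.09357625  0.012     ]
[ 0.46185836 -0.12663761  0.012     ]
[0.39071345 0.13233051 0.012     ]
pink [ 0.46734458 -0.18787827  0.05      ]
orange [ 0.47427864 -0.28697567  0.05      ]
turq [0.51520216 0.24347959 0.05      ]
bird [0.39968387 0.37124994 0.05      ]
beaker [0.43986103 0.55096561 0.05      ]
[ 0.55061308 -0.05408482  0.1       ]
```

View pics/cropA.png

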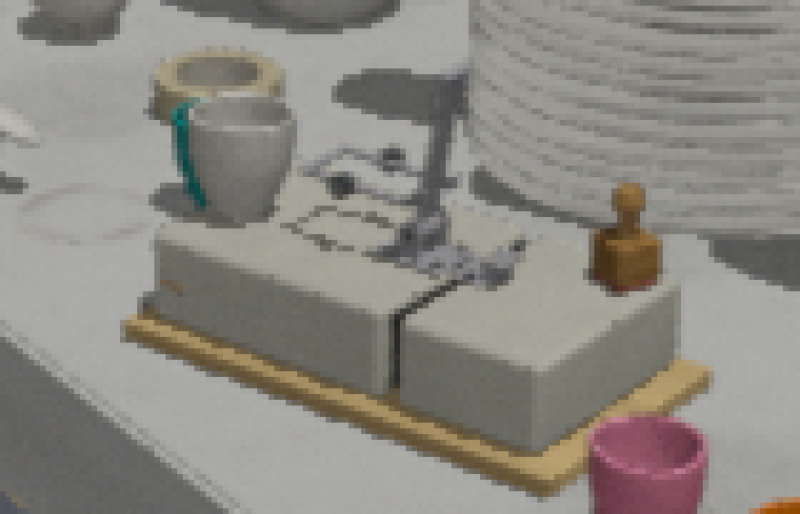

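The crop confirms it. The plain white cup at crop (240,160) stands on the plaster, the turquoise one is on the counter behind it, and the lever is upright at (445,130) with the loop lying back. Next I'll move over the mould for a close look.

```bash
python3 -m crank '[{"delta_rot":[0,0,0],"xyz":[-0.1,-0.1,-0.12],"fingers":-1},{"delta_rot":[0,0,10],"xyz":[-0.1,-0.1,-0.12],"fingers":-1},{"delta_rot":[0,0,20],"xyz":[-0.2,-0.2,-0.12],"fingers":-1},{"delta_rot":[0,0,30],"xyz":[-0.3,-0.3,-0.12],"fingers":-1},{"delta_rot":[0,0,45],"xyz":[-0.409,-0.481,-0.12],"fingers":-1},{"delta_rot":[0,0,53],"xyz":[-0.409,-0.481,-0.12],"fingers":-1},{"delta_rot":[0,0,53],"xyz":[-0.409,-0.481,-0.12],"fingers":-1},{"delta_rot":[0,0,53],"xyz":[-0.409,-0.481,-0.12],"fingers":-1},{"delta_rot":[0,0,53],"xyz":[-0.409,-0.481,-0.12],"fingers":-1},{"delta_rot":[0,0,53],"xyz":[-0.409,-0.481,-0.12],"fingers":-1}]' 40
python3 - <<'E'
from h import *
p,r,o=tool();w=cam('wrist');print(o['t'],p,r.as_matrix().round(3).tolist(),o['q'],w['origin'],(r.inv().apply(w['origin']-p)),(r.inv()*R.from_matrix(w['rotation'])).as_matrix().round(2),w['fx'])
E
```

```text
t: 2.8
eef_pos: [0.3968, 0.1979, 0.3395]
tool_rot: [-0.0, 0.588, 0.809, 0.001]
contact_force: [0.8, 0.7, 0.1]
gripper_width: 0.996
grasp_force: 0.0
2.8 [0.39684637 0.19793537 0.33947793] [[-0.309, 0.951, 0.0], [0.951, 0.309, 0.001], [0.001, 0.001, -1.0]] [-1.00613721 -0.03491209  0.39702115  1.95212724  0.01373975  1.22068066
 -0.30002229] [0.37551015 0.26204883 0.48152945] [ 0.06769091 -0.00037654 -0.14199367] [[ 0.    0.96  0.27]
 [ 1.   -0.   -0.  ]
 [-0.    0.27 -0.96]] 310.365680973062
```

```bash
cat > look.py <<'E'
from h import *
import sys
def look(name,things):
    p,r,o=tool();w=cam('wrist',name);np.save('pics/'+name[:-4],np.array([w['origin'],*w['rotation']]))
    print(o['t'],p)
    for t in things: print(t,[(np.round(x['pixel'],1).tolist(),round(x['score'],2)) for x in search_frame('wrist',t)[:4]])
    return w
E
python3 - <<'E'
from look import *
w=look('w1.png',['mould','lever','lever_tip','lever_pivot','loop_pivot','loop_bar','loop_grip','keeper_seat','cup_mid','stamp'])
print(w['fx'],w['fy'],w['cx'],w['cy'])
E
```

```text
2.85 [0.4000646  0.18952588 0.3402401 ]
mould [([305.8, 281.6], 0.64)]
lever [([305.6, 313.5], 0.76)]
lever_tip [([329.7, 40.9], 0.46)]
lever_pivot [([303.6, 280.4], 0.59)]
loop_pivot [([304.4, 316.1], 0.62)]
loop_bar [([317.7, 289.6], 0.88)]
loop_grip [([289.3, 287.8], 0.96), ([290.6, 332.5], 0.29)]
keeper_seat [([291.0, 334.0], 0.78)]
cup_mid [([295.1, 246.0], 0.74), ([305.6, 317.7], 0.72), ([315.6, 286.2], 0.67), ([370.7, 158.5], 0.63)]
stamp [([326.3, 343.7], 0.42)]
310.365680973062 310.365680973062 277.55635079182775 210.84948763868326
```

View pics/w1.png

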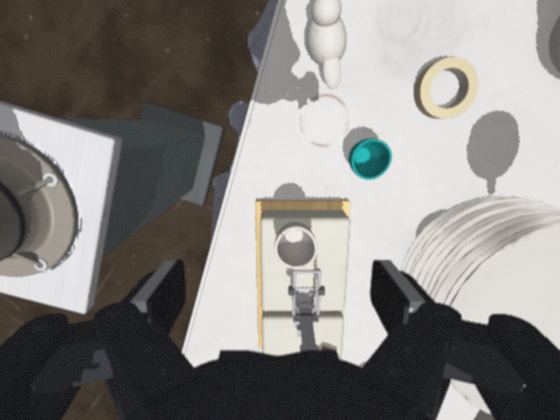

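The wrist view shows the cup at (295,246), the loop at (306,285), with its bar near (306,270), and board corners at (258,200) and (349,199). Turquoise is at (370,158) and the bird at (325,40).

```bash
python3 - <<'E'
from h import *
a=np.load('pics/w1.npy');w=dict(origin=a[0],rotation=a[1:],fx=310.366,fy=310.366,cx=277.556,cy=210.849)
A=atz(w,[258,200],.012);B=atz(w,[349.5,200],.012);print(A,B,np.linalg.norm(A-B),np.degrees(np.arctan2(*(B-A)[1::-1])))
L=atz(w,[262,330],.012);d=A-L;print('left edge dir',np.degrees(np.arctan2(-d[1],-d[0])))
for n,p,z in [('cuprim',[295,245],.122),('bar',[306,270],.10),('b1',[291,292],.10),('b2',[323,291],.10),('turq',[370,158],.05),('ring',[325,120],0),('birdhead',[332,75],.03),('P1',[262,315],.064),('P2',[343,316],.064)]: print(n,atz(w,p,z))
im=cv2.imread('pics/w1.png')[190:355,245:365];cv2.imwrite('pics/w1c.png',cv2.resize(im,(436,600),interpolation=3))
E
```

```text
[0.38529814 0.13648106 0.012     ] [0.52134235 0.1791928  0.012     ] 0.14259143923946657 17.429934283902938
left edge dir -71.7996318005817
cuprim [0.4440919  0.12259426 0.122     ]
bar [0.47361753 0.08465336 0.1       ]
b1 [0.46463942 0.04694696 0.1       ]
b2 [0.50626561 0.06160145 0.1       ]
turq [0.5154241 0.2495134 0.05     ]
ring [0.4459559  0.28108396 0.        ]
birdhead [0.43104762 0.33706317 0.03      ]
P1 [ 0.44233731 -0.02376384  0.064     ]
P2 [0.56237514 0.01194395 0.064     ]
```

View pics/w1c.png

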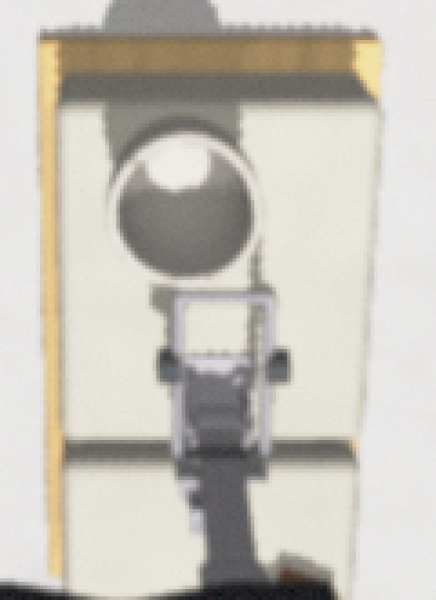

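```bash
python3 - <<'E'
from look import *
w=look('w2.png',[])
print(tool()[0])
for n in ['wrist','top','scene']:
    c=w if n=='wrist' else cam(n)
    for m in cut_out(n,'cup_mid')[:5]:
        ys,xs=np.nonzero(m['pixels']);ctr=np.array([(xs.min()+xs.max())/2,(ys.min()+ys.max())/2])
        col=c['img'][m['pixels']].mean(0)
        print(n,round(m['score'],2),xs.min(),xs.max(),ys.min(),ys.max(),col.round(),atz(c,ctr,.122).round(4),atz(c,[xs.mean(),ys.mean()],.093).round(4))
E
```

```text
3.4 [0.39625617 0.2006581  0.33881464]
[0.39630442 0.20049922 0.33886119]
wrist 0.96 349 392 148 188 [ 36. 122. 121.] [0.4922 0.2522 0.122 ] [0.5013 0.2511 0.093 ]
top 0.71 368 383 213 226 [139.  75.  25.] [ 0.463 -0.268  0.122] [ 0.4683 -0.2756  0.093 ]
top 0.65 388 402 237 248 [113. 108. 104.] [ 0.38   -0.3277  0.122 ] [ 0.3842 -0.3357  0.093 ]
top 0.61 340 356 215 229 [143.  86. 100.] [ 0.4582 -0.1719  0.122 ] [ 0.4634 -0.1771  0.093 ]
top 0.58 258 273 221 237 [138. 130. 122.] [0.4457 0.1149 0.122 ] [0.4537 0.1115 0.093 ]
scene 0.81 329 350 267 294 [137.  73.  11.] [ 0.3735 -0.3908  0.122 ] [ 0.4163 -0.3501  0.093 ]
scene 0.57 303 323 253 279 [131.  78.  93.] [ 0.3658 -0.3088  0.122 ] [ 0.4027 -0.2648  0.093 ]
scene 0.55 233 251 196 218 [126. 124. 117.] [0.4128 0.0669 0.122 ] [0.4533 0.132  0.093 ]
```

```bash
cat > circ.py <<'E'
from look import *
def rim(name,guess,rad,z=.122,win=45):
    w=look(name,[]);g=cv2.cvtColor(w['img'],cv2.COLOR_RGB2GRAY)
    x0,y0=int(guess[0]-win),int(guess[1]-win);s=cv2.resize(g[y0:y0+2*win,x0:x0+2*win],None,fx=4,fy=4,interpolation=3)
    h=cv2.HoughCircles(s,cv2.HOUGH_GRADIENT,1,20,param1=80,param2=15,minRadius=int(4*rad*.8),maxRadius=int(4*rad*1.25))
    for c in h[0][:4]:
        p=[x0+c[0]/4,y0+c[1]/4];X=atz(w,p,z);print(p,c[2]/4,X.round(4),'r mm',1000*c[2]/4/w['fx']*np.linalg.norm(X-w['origin']))
    return w
E
python3 - <<'E'
from circ import *
w=rim('w3.png',[296,246],21)
E
```

```text
3.7 [0.39652134 0.20001786 0.33901577]
[np.float32(295.625), np.float32(255.625)] 20.05 [0.446 0.121 0.122] r mm 25.384735514349412
[np.float32(299.625), np.float32(258.625)] 21.975 [0.452  0.1187 0.122 ] r mm 27.962279519027025
[np.float32(287.625), np.float32(260.375)] 26.1 [0.4385 0.1118 0.122 ] r mm 33.22886047023702
[np.float32(290.625), np.float32(256.375)] 22.525 [0.4403 0.1181 0.122 ] r mm 28.525291852178505
```

```bash
python3 -m crank '[{"delta_rot":[0,0,0],"xyz":[-0.093,0.023,0.0],"fingers":-1},{"delta_rot":[0,0,0],"xyz":[-0.093,0.023,0.05],"fingers":-1},{"delta_rot":[0,0,0],"xyz":[-0.093,0.023,0.129],"fingers":-1},{"delta_rot":[0,0,0],"xyz":[-0.093,0.023,0.129],"fingers":-1},{"delta_rot":[0,0,0],"xyz":[-0.093,0.023,0.129],"fingers":-1},{"delta_rot":[0,0,0],"xyz":[-0.093,0.023,0.129],"fingers":-1},{"delta_rot":[0,0,0],"xyz":[-0.093,0.023,0.129],"fingers":-1}]'
python3 - <<'E'
from circ import *
w=look('w4.png',['cup_mid'])
X=np.array([.447,.119,.122]);p=proj(w,X);print(p)
rim('w5.png',p,.028*310/np.linalg.norm(X-w['origin']),win=60)
E
```

```text
t: 4.45
eef_pos: [0.4485, 0.1196, 0.2122]
tool_rot: [0.001, 0.588, 0.809, 0.002]
contact_force: [0.6, -0.5, 0.6]
gripper_width: 0.995
grasp_force: 0.0
4.45 [0.44853079 0.11964735 0.21223357]
cup_mid [([275.2, 212.5], 0.97), ([307.8, 279.9], 0.55)]
[275.22945333 214.86097302]
4.55 [0.44840458 0.11971022 0.21214927]
[np.float32(274.375), np.float32(215.375)] 30.575 [0.4464 0.1185 0.122 ] r mm 23.839892674360716
[np.float32(286.375), np.float32(214.125)] 40.75 [0.455  0.1224 0.122 ] r mm 31.75327382982598
[np.float32(280.375), np.float32(216.375)] 34.675 [0.4511 0.1192 0.122 ] r mm 27.06457947784
[np.float32(275.375), np.float32(210.375)] 32.475 [0.4459 0.1226 0.122 ] r mm 25.2053695482389
```

View pics/w5.png

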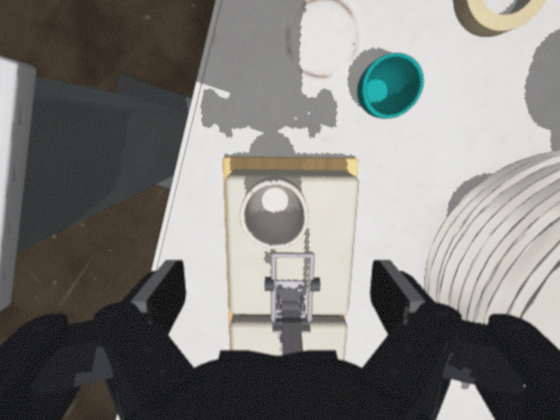

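The cup rim is centred at (275,213), and the loop lies back clear of it, with its bar at row 254 and buttons at (267,284) and (318,284). I'll descend and grip the cup.

```bash
python3 -m crank '[{"delta_rot":[0,0,0],"xyz":[0,-0.002,0.05],"fingers":-1},{"delta_rot":[0,0,0],"xyz":[0,-0.002,0.09],"fingers":-1},{"delta_rot":[0,0,0],"xyz":[0,-0.002,0.12],"fingers":-1},{"delta_rot":[0,0,0],"xyz":[0,-0.002,0.132],"fingers":-1},{"delta_rot":[0,0,0],"xyz":[0,-0.002,0.132],"fingers":-1},{"delta_rot":[0,0,0],"xyz":[0,-0.002,0.132],"fingers":1},{"delta_rot":[0,0,0],"xyz":[0,-0.002,0.132],"fingers":1},{"delta_rot":[0,0,0],"xyz":[0,-0.002,0.132],"fingers":1},{"delta_rot":[0,0,0],"xyz":[0,-0.002,0.132],"fingers":1},{"delta_rot":[0,0,0],"xyz":[0,-0.002,0.132],"fingers":1}]' 25; python3 -m crank '[{"delta_rot":[0,0,0],"xyz":[0,0,0],"fingers":1},{"delta_rot":[0,0,0],"xyz":[0,0,0],"fingers":1},{"delta_rot":[0,0,0],"xyz":[0,0,-0.01],"fingers":1},{"delta_rot":[0,0,0],"xyz":[0,0,-0.03],"fingers":1},{"delta_rot":[0,0,0],"xyz":[0,0,-0.05],"fingers":1},{"delta_rot":[0,0,0],"xyz":[0,0,-0.05],"fingers":1},{"delta_rot":[0,0,0],"xyz":[0,0,-0.05],"fingers":1}]'
```

```text
t: 5.6
eef_pos: [0.4465, 0.1186, 0.0797]
tool_rot: [0.001, 0.588, 0.809, 0.002]
contact_force: [-1.1, -1.0, 6.4]
gripper_width: 0.623
grasp_force: 25.0
t: 6.3
eef_pos: [0.4455, 0.1184, 0.1287]
tool_rot: [0.0, 0.588, 0.809, 0.001]
contact_force: [0.1, 0.2, -1.1]
gripper_width: 0.625
grasp_force: 26.6
```

```bash
python3 -m crank '[{"delta_rot":[0,0,0],"xyz":[0.04,0.004,0],"fingers":1},{"delta_rot":[0,0,0],"xyz":[0.08,0.012,0],"fingers":1},{"delta_rot":[0,0,0],"xyz":[0.119,0.012,0],"fingers":1},{"delta_rot":[0,0,0],"xyz":[0.119,0.012,0],"fingers":1},{"delta_rot":[0,0,0],"xyz":[0.119,0.012,0.04],"fingers":1},{"delta_rot":[0,0,0],"xyz":[0.119,0.012,0.08],"fingers":1},{"delta_rot":[0,0,0],"xyz":[0.119,0.012,0.1],"fingers":1},{"delta_rot":[0,0,0],"xyz":[0.119,0.012,0.108],"fingers":1},{"delta_rot":[0,0,0],"xyz":[0.119,0.012,0.112],"fingers":1},{"delta_rot":[0,0,0],"xyz":[0.119,0.012,0.112],"fingers":1}]'
```

```text
t: 7.3
eef_pos: [0.4201, 0.2344, 0.0164]
tool_rot: [-0.0, 0.588, 0.809, -0.0]
contact_force: [1.0, 0.1, -0.6]
gripper_width: 0.62
grasp_force: 26.6
```

```bash
python3 -m crank '[{"delta_rot":[0,0,0],"xyz":[0,0,0.001],"fingers":-0.2},{"delta_rot":[0,0,0],"xyz":[0,0,0],"fingers":-0.4},{"delta_rot":[0,0,0],"xyz":[0,0,0],"fingers":-0.6},{"delta_rot":[0,0,0],"xyz":[0,0,0],"fingers":-0.6},{"delta_rot":[0,0,0],"xyz":[0,0,-0.04],"fingers":-0.6},{"delta_rot":[0,0,0],"xyz":[0,0,-0.09],"fingers":-0.6},{"delta_rot":[0,0,0],"xyz":[0,0,-0.14],"fingers":-0.6},{"delta_rot":[0,0,0],"xyz":[0,0,-0.18],"fingers":-0.6},{"delta_rot":[0,0,0],"xyz":[0,0,-0.18],"fingers":-0.6},{"delta_rot":[0,0,0],"xyz":[0,0,-0.18],"fingers":-0.6}]'
python3 - <<'E'
from look import *
w=look('w6.png',['cup_mid','loop_bar','loop_grip','lever','keeper_seat','loop_pivot','stamp'])
E
```

```text
t: 8.3
eef_pos: [0.42, 0.2354, 0.1969]
tool_rot: [-0.0, 0.588, 0.809, 0.001]
contact_force: [-1.0, 0.7, -0.4]
gripper_width: 0.797
grasp_force: 0.0
8.3 [0.42003312 0.23541024 0.19686072]
cup_mid [([278.4, 198.3], 0.95), ([280.6, 302.2], 0.74), ([373.7, 215.2], 0.65)]
loop_bar []
loop_grip []
lever []
keeper_seat []
loop_pivot []
stamp []
```

View pics/w6.png

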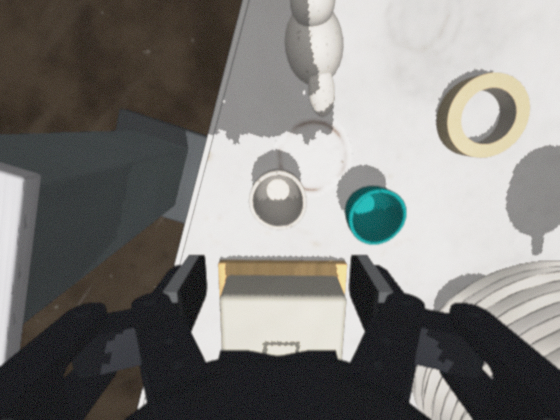

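The cup stands upright and released at (278,198). Next I'll measure the latch from above.

```bash
python3 -m crank '[{"delta_rot":[0,0,0],"xyz":[0,0,-0.05],"fingers":-0.6},{"delta_rot":[0,0,0],"xyz":[-0.05,0.002,-0.1],"fingers":-0.6},{"delta_rot":[0,0,0],"xyz":[-0.1,0.007,-0.103],"fingers":-0.6},{"delta_rot":[0,0,0],"xyz":[-0.15,0.007,-0.103],"fingers":-0.6},{"delta_rot":[0,0,0],"xyz":[-0.198,0.007,-0.103],"fingers":-0.6},{"delta_rot":[0,0,0],"xyz":[-0.198,0.007,-0.103],"fingers":-0.6},{"delta_rot":[0,0,0],"xyz":[-0.198,0.007,-0.103],"fingers":-0.6},{"delta_rot":[0,0,0],"xyz":[-0.198,0.007,-0.103],"fingers":-0.6}]'
python3 - <<'E'
from look import *
w=look('w7.png',['cup_mid','loop_bar','loop_grip','lever','lever_tip','lever_pivot','keeper_seat','loop_pivot','stamp'])
im=w['img'][130:360,190:390,::-1];cv2.imwrite('pics/w7c.png',cv2.resize(im,(520,598),interpolation=3))
E
```

```text
t: 9.5
eef_pos: [0.4875, 0.0493, 0.2987]
tool_rot: [-0.0, 0.588, 0.809, -0.0]
contact_force: [0.6, -0.0, -0.2]
gripper_width: 0.802
grasp_force: 0.0
9.5 [0.48745006 0.0492941  0.29867764]
cup_mid [([355.3, 22.0], 0.79), ([216.9, 322.6], 0.73), ([209.4, 358.1], 0.61), ([274.8, 14.0], 0.57)]
loop_bar [([290.4, 177.0], 0.87)]
loop_grip [([260.8, 176.0], 0.61)]
lever [([276.3, 213.7], 0.89)]
lever_tip [([274.6, 216.3], 0.81), ([268.4, 255.2], 0.68)]
lever_pivot [([274.5, 181.2], 0.78)]
keeper_seat [([269.8, 255.0], 0.61)]
loop_pivot [([273.1, 214.3], 0.79)]
stamp [([309.0, 277.0], 0.77)]
```

View pics/w7c.png

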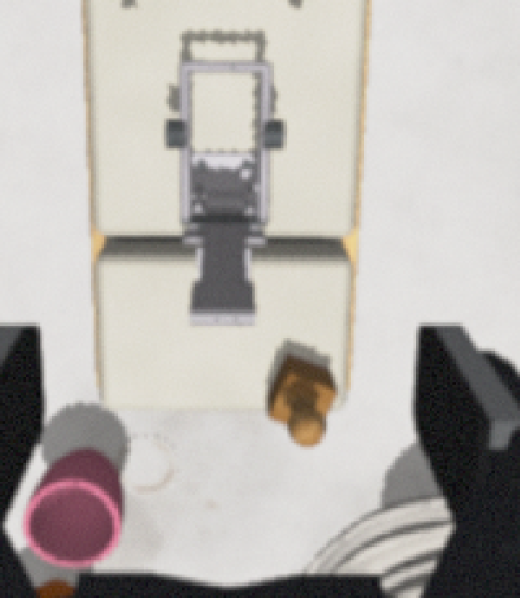

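The crop shows the loop bar at px (277,156), buttons at (257.7,181) and (295.4,181), the lever tip edge at (276,254), and the gap edge at row 220. The keeper is hidden beneath the lever tip, and the stamp is at (309,277).

```bash
cat > m.py <<'E'
from h import *
def load(n):
    a=np.load('pics/'+n+'.npy');return dict(origin=a[0],rotation=a[1:],fx=310.366,fy=310.366,cx=277.556,cy=210.849)
E
python3 - <<'E'
from m import *
from scipy.optimize import least_squares
w=load('w7');w5=load('w5')
C=lambda a,b:np.array([190+a/2.6,130+b/2.6])
obs=[(w,C(97,236),(.022,-.065,.064)),(w,C(355,236),(.022,.065,.064)),(w,C(104,408),(.118,-.065,.064)),
 (w5,[226,176],(-.130,-.065,.064)),(w5,[358,176],(-.130,.065,.064)),(w5,[223.5,157],(-.142,-.075,.012)),(w5,[358,157],(-.142,.075,.012))]
def T(v,X):
    c,s=np.cos(v[2]),np.sin(v[2]);return np.array([v[0]+c*X[0]-s*X[1],v[1]+s*X[0]+c*X[1],X[2]])
f=lambda v:np.concatenate([proj(c,T(v,X))-p for c,p,X in obs])
s=least_squares(f,[.497,.021,-1.257]);v=s.x;print(v,np.degrees(v[2]),f(v).round(1))
np.save('mould.npy',v)
inv=lambda X:R.from_euler('z',-v[2]).apply(np.array(X)-[v[0],v[1],0])
def aty0(c,p,y=0):  # intersect ray with mould plane y'=y
    o=inv(c['origin']);d=R.from_euler('z',-v[2]).apply(ray(c,p));return o+d*(y-o[1])/d[1]
for z in (.09,.1,.11): print(z,'bar',inv(atz(w,C(227,67),z)).round(4),'grip',inv(atz(w,C(225,133),z)).round(4),'tip',inv(atz(w,C(223,316),.172)).round(4),'legend',inv(atz(w,C(225,228),z)).round(4))
t=cam('top');sc=cam('scene')
for n,c in(('top',t),('scene',sc)):
    for k in ['lever','lever_pivot','keeper_seat','loop_bar','loop_grip']: print(n,k,[(np.round(q['pixel'],1).tolist(),round(q['score'],2)) for q in search_frame(n,k)[:2]])
    print(proj(c,T(v,(0,0,.08))),proj(c,T(v,(0,0,.165))),proj(c,T(v,(.06,0,.072))))
E
```

```text
[ 0.49576406  0.02132285 -1.25617409] -71.97347384264874 [-1.2  0.7  1.7  0.7 -0.8  2.1 -2.5 -0.8  3.6 -0.7 -1.9 -0.2  0.9 -0. ]
0.09 bar [-0.0631  0.0002  0.09  ] grip [-0.0345 -0.0007  0.09  ] tip [ 0.0173 -0.0012  0.172 ] legend [ 0.0091 -0.0007  0.09  ]
0.1 bar [-0.0641  0.0002  0.1   ] grip [-0.0362 -0.0007  0.1   ] tip [ 0.0173 -0.0012  0.172 ] legend [ 0.0061 -0.0007  0.1   ]
0.11 bar [-0.0651  0.0002  0.11  ] grip [-0.038  -0.0006  0.11  ] tip [ 0.0173 -0.0012  0.172 ] legend [ 0.0031 -0.0006  0.11  ]
top lever []
top lever_pivot [([270.3, 222.0], 0.57)]
top keeper_seat [([320.6, 216.5], 0.63)]
top loop_bar [([193.1, 248.0], 0.45)]
top loop_grip []
[291.40736409 216.08094027] [292.28302524 211.11218257] [306.88698711 210.82046841]
scene lever [([273.1, 208.8], 0.58), ([175.0, 178.4], 0.37)]
scene lever_pivot [([272.1, 236.3], 0.62)]
scene keeper_seat [([291.4, 237.9], 0.76)]
scene loop_bar []
scene loop_grip [([258.9, 208.4], 0.54)]
[274.37986606 219.05661509] [274.91518934 192.13972001] [291.22127998 227.05256696]
```

```bash
python3 - <<'E'
from m import *
v=np.load('mould.npy');w=load('w7');w5=load('w5');Rm=R.from_euler('z',v[2]);O=np.array([v[0],v[1],0])
inv=lambda X:Rm.inv().apply(np.array(X)-O)
print('grip',inv(tri([(w,[276.6,181.2]),(w5,[292.5,284])])),'bar',inv(tri([(w,[277.3,155.8]),(w5,[292.5,256])])))
p,r,o=tool();print(p,inv(p),o['t'])
print('tool in mould',(Rm.inv()*r).as_matrix().round(3))
tgt=lambda g,a,b=.013:np.array(g)+b*np.array([np.sin(a),0,-np.cos(a)])
a=np.radians(10)
X=O+Rm.apply(tgt([-.0355,-.0007,.1],a));print('delta tool',r.inv().apply(X-p))
E
```

```text
grip [-0.03618126 -0.0005896   0.09998408] bar [-0.0640032  -0.0004141   0.10037734]
[0.48767815 0.04868364 0.29903478] [-0.02851999  0.00077799  0.29903478] 10.6
tool in mould [[-1.     0.001 -0.   ]
 [ 0.001  1.     0.   ]
 [ 0.     0.    -1.   ]]
delta tool [ 0.0047108  -0.00148403  0.2118375 ]
```

```bash
python3 -m crank '[{"delta_rot":[0,-5,0],"xyz":[0.015,-0.001,0.04],"fingers":-1},{"delta_rot":[0,-10,0],"xyz":[0.015,-0.001,0.08],"fingers":-1},{"delta_rot":[0,-10,0],"xyz":[0.012,-0.001,0.12],"fingers":-1},{"delta_rot":[0,-10,0],"xyz":[0.009,-0.001,0.16],"fingers":-1},{"delta_rot":[0,-10,0],"xyz":[0.005,-0.001,0.19],"fingers":-1},{"delta_rot":[0,-10,0],"xyz":[0.005,-0.001,0.205],"fingers":-1},{"delta_rot":[0,-10,0],"xyz":[0.005,-0.001,0.212],"fingers":-1},{"delta_rot":[0,-10,0],"xyz":[0.005,-0.001,0.212],"fingers":-1},{"delta_rot":[0,-10,0],"xyz":[0.005,-0.001,0.212],"fingers":-1}]'
python3 -m crank '[{"delta_rot":[0,0,0],"xyz":[0,0,0],"fingers":1},{"delta_rot":[0,0,0],"xyz":[0,0,0],"fingers":1},{"delta_rot":[0,0,0],"xyz":[0,0,0],"fingers":1},{"delta_rot":[0,0,0],"xyz":[0,0,0],"fingers":1},{"delta_rot":[0,0,0],"xyz":[0,0,0],"fingers":1},{"delta_rot":[0,0,0],"xyz":[0,0,0],"fingers":1}]' 25
```

```text
t: 11.5
eef_pos: [0.4859, 0.0534, 0.0877]
tool_rot: [0.071, 0.586, 0.806, -0.051]
contact_force: [-0.2, 0.8, 0.3]
gripper_width: 0.999
grasp_force: 0.0
t: 12.1
eef_pos: [0.4842, 0.0539, 0.0869]
tool_rot: [0.07, 0.585, 0.806, -0.051]
contact_force: [-4.5, 3.0, 2.9]
gripper_width: 0.578
grasp_force: 28.6
```

```bash
python3 -m crank '[{"delta_rot":[0,0,0],"xyz":[-0.0045,0,-0.0124],"fingers":1},{"delta_rot":[0,0,0],"xyz":[-0.013,0,-0.0225],"fingers":1},{"delta_rot":[0,0,0],"xyz":[-0.0185,0,-0.0262],"fingers":1},{"delta_rot":[0,0,0],"xyz":[-0.0244,0,-0.0291],"fingers":1},{"delta_rot":[0,0,0],"xyz":[-0.031,0,-0.0308],"fingers":1},{"delta_rot":[0,0,0],"xyz":[-0.0374,0,-0.0314],"fingers":1},{"delta_rot":[0,0,0],"xyz":[-0.0504,0,-0.0291],"fingers":1},{"delta_rot":[0,0,0],"xyz":[-0.0619,0,-0.0225],"fingers":1},{"delta_rot":[0,0,0],"xyz":[-0.0686,0,-0.0152],"fingers":1},{"delta_rot":[0,0,0],"xyz":[-0.0686,0,-0.0152],"fingers":1}]'
```

```text
t: 13.1
eef_pos: [0.5057, -0.0143, 0.115]
tool_rot: [0.072, 0.588, 0.804, -0.053]
contact_force: [-4.2, -10.8, 11.6]
gripper_width: 0.579
grasp_force: 29.1
```

```bash
python3 - <<'E'
from look import *
c=cam('scene','s8.png');im=c['img'][175:265,220:340,::-1];cv2.imwrite('pics/s8c.png',cv2.resize(im,(800,600),interpolation=3))
print(tool()[2]['gripper_width'],tool()[2]['contact_force'])
E
```

```text
0.5763199374984487 [ -4.93457154 -10.86720282  10.54946904]
```

View pics/s8c.png

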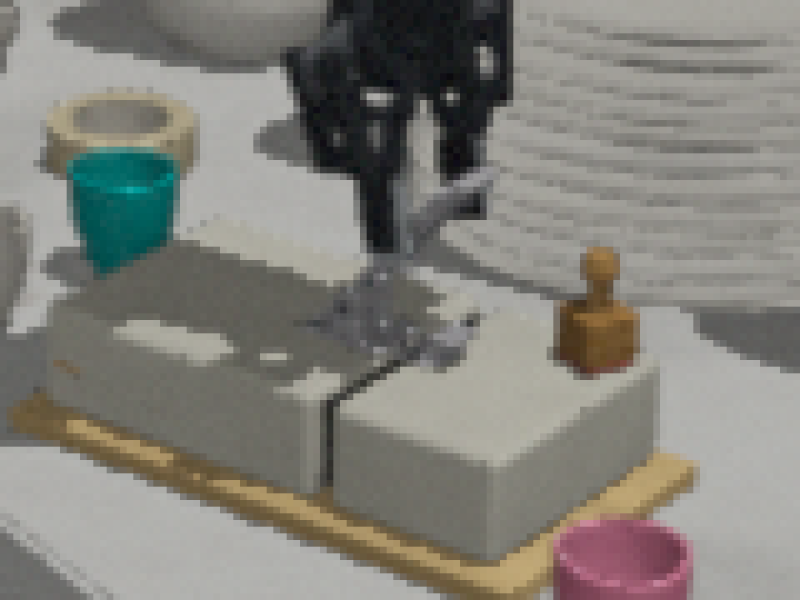

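The lever has leaned over to +x, from (400,240) to (490,180) in the crop, and there is about 15 N along the loop. I'll ease it outward, then continue the arc about the new pivot while watching the force.

```bash
python3 -m crank '[{"delta_rot":[0,0,0],"xyz":[-0.006,0,-0.0016],"fingers":1},{"delta_rot":[0,0,0],"xyz":[-0.006,0,-0.0016],"fingers":1},{"delta_rot":[0,0,0],"xyz":[-0.006,0,-0.0016],"fingers":1}]'; python3 -m crank '[{"delta_rot":[0,0,0],"xyz":[-0.0046,0,0.01],"fingers":1},{"delta_rot":[0,0,0],"xyz":[-0.0046,0,0.01],"fingers":1},{"delta_rot":[0,0,0],"xyz":[-0.0046,0,0.01],"fingers":1}]'
```

```text
t: 13.45
eef_pos: [0.5055, -0.0139, 0.1159]
tool_rot: [0.069, 0.586, 0.806, -0.052]
contact_force: [-3.7, 3.1, -6.0]
gripper_width: 0.573
grasp_force: 29.9
t: 13.75
eef_pos: [0.5079, -0.0214, 0.1075]
tool_rot: [0.07, 0.586, 0.805, -0.052]
contact_force: [-5.0, -3.8, 0.3]
gripper_width: 0.573
grasp_force: 30.3
```

```bash
python3 -m crank '[{"delta_rot":[0,0,0],"xyz":[-0.0045,0,0.0103],"fingers":1},{"delta_rot":[0,0,0],"xyz":[-0.0057,0,0.0169],"fingers":1},{"delta_rot":[0,0,0],"xyz":[-0.0057,0,0.0169],"fingers":1}]'; python3 -m crank '[{"delta_rot":[0,0,0],"xyz":[0,0,0],"fingers":-1},{"delta_rot":[0,0,0],"xyz":[0,0,0],"fingers":-1},{"delta_rot":[0,0,0],"xyz":[0,0,0],"fingers":-1},{"delta_rot":[0,0,0],"xyz":[0,0,-0.05],"fingers":-1},{"delta_rot":[0,0,0],"xyz":[0,0,-0.1],"fingers":-1},{"delta_rot":[0,10,0],"xyz":[0.03,0,-0.13],"fingers":-1},{"delta_rot":[0,10,0],"xyz":[0.03,0,-0.13],"fingers":-1},{"delta_rot":[0,10,0],"xyz":[0.03,0,-0.13],"fingers":-1}]'
python3 - <<'E'
from look import *
w=look('w9.png',['loop_bar','loop_grip','lever','lever_tip','keeper_seat','loop_pivot','stamp'])
v=np.load('mould.npy');Rm=R.from_euler('z',v[2])
for n,X in dict(tip225=(.058,0,.1516),pivot=(0,0,.08),bar=(.0725,0,.0665),seat=(.0517,0,.072),gripL=(.047,-.025,.079),gripR=(.047,.025,.079)).items(): print(n,proj(w,Rm.apply(X)+[v[0],v[1],0]))
im=w['img'][150:370,185:385,::-1];cv2.imwrite('pics/w9c.png',cv2.resize(im,(545,600),interpolation=3))
E
```

```text
t: 14.05
eef_pos: [0.5099, -0.0278, 0.091]
tool_rot: [0.069, 0.586, 0.806, -0.052]
contact_force: [-6.3, 1.5, -1.3]
gripper_width: 0.577
grasp_force: 30.2
t: 14.85
eef_pos: [0.4968, 0.0211, 0.2162]
tool_rot: [0.001, 0.588, 0.809, 0.002]
contact_force: [0.4, -0.1, -0.5]
gripper_width: 0.999
grasp_force: 0.0
14.85 [0.49679195 0.02108021 0.21619788]
loop_bar [([258.9, 243.9], 0.77), ([110.6, 413.4], 0.38)]
loop_grip [([256.3, 246.0], 0.6)]
lever []
lever_tip [([273.8, 250.1], 0.96)]
keeper_seat [([248.3, 259.2], 0.6)]
loop_pivot [([270.8, 249.9], 0.95)]
stamp [([316.2, 293.9], 0.66), ([111.8, 415.1], 0.59)]
tip225 [276.26196581 297.75564751]
pivot [276.09590703 200.05728108]
bar [276.22513274 265.69866757]
seat [276.19168256 248.90661945]
gripL [250.27714532 247.23856434]
gripR [302.07725483 247.11533825]
```

Last view: check the loop and lever from above.

View pics/w9c.png

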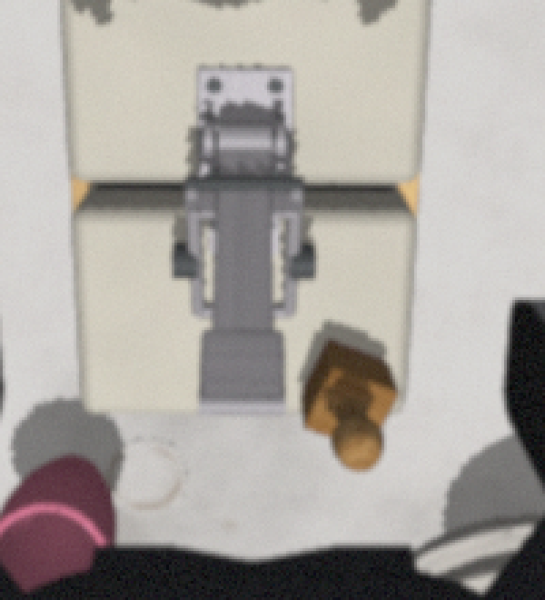

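The loop is over on the keeper side with its bar at about (277,264), beyond and below the lip. The lever leans at about 2.2. Step 2 looks met, so I'll go behind the lever with shut fingers.

```bash
python3 -m crank '[{"delta_rot":[0,0,0],"xyz":[-0.045,-0.001,0],"fingers":1},{"delta_rot":[0,0,0],"xyz":[-0.088,-0.001,0],"fingers":1},{"delta_rot":[0,0,0],"xyz":[-0.088,-0.001,0],"fingers":1},{"delta_rot":[0,0,0],"xyz":[-0.088,-0.001,0],"fingers":1},{"delta_rot":[0,0,0],"xyz":[-0.088,-0.001,0.01],"fingers":1},{"delta_rot":[0,0,0],"xyz":[-0.088,-0.001,0.03],"fingers":1},{"delta_rot":[0,0,0],"xyz":[-0.088,-0.001,0.06],"fingers":1},{"delta_rot":[0,0,0],"xyz":[-0.088,-0.001,0.076],"fingers":1},{"delta_rot":[0,0,0],"xyz":[-0.088,-0.001,0.076],"fingers":1}]'
```

```text
t: 16.15
eef_pos: [0.5194, -0.0607, 0.1359]
tool_rot: [-0.002, 0.587, 0.81, -0.002]
contact_force: [-0.8, 0.8, -0.6]
gripper_width: -0.0
grasp_force: 0.0
```

```bash
python3 -m crank '[{"delta_rot":[0,0,0],"xyz":[0.01,0,0],"fingers":1},{"delta_rot":[0,0,0],"xyz":[0.02,0,0],"fingers":1},{"delta_rot":[0,0,0],"xyz":[0.028,0,0],"fingers":1},{"delta_rot":[0,0,0],"xyz":[0.036,0,0],"fingers":1},{"delta_rot":[0,0,0],"xyz":[0.044,0,0],"fingers":1},{"delta_rot":[0,0,0],"xyz":[0.052,0,0],"fingers":1},{"delta_rot":[0,0,0],"xyz":[0.060,0,0],"fingers":1},{"delta_rot":[0,0,0],"xyz":[0.068,0,0],"fingers":1},{"delta_rot":[0,0,0],"xyz":[0.075,0,0],"fingers":1},{"delta_rot":[0,0,0],"xyz":[0.075,0,0],"fingers":1}]'
python3 - <<'E'
from look import *
w=look('w10.png',['loop_bar','loop_grip','lever','lever_tip','keeper_seat','loop_pivot'])
v=np.load('mould.npy');Rm=R.from_euler('z',v[2])
print('tcp mould',Rm.inv().apply(tool()[0]-[v[0],v[1],0]))
for m in cut_out('wrist','loop_bar')[:2]:
    ys,xs=np.nonzero(m['pixels']);print(m['score'],xs.min(),xs.max(),ys.min(),ys.max())
for x in(.045,.05,.055,.06,.065,.07): print(x,proj(w,Rm.apply((x,0,.0665))+[v[0],v[1],0]))
E
```

```text
t: 17.15
eef_pos: [0.4981, 0.0102, 0.1384]
tool_rot: [-0.0, 0.587, 0.809, -0.0]
contact_force: [0.1, -0.8, -0.0]
gripper_width: 0.003
grasp_force: 0.0
17.15 [0.49806181 0.01018797 0.13843731]
loop_bar [([301.7, 241.6], 0.82)]
loop_grip [([252.7, 243.7], 0.93)]
lever [([275.9, 245.4], 0.6)]
lever_tip [([277.2, 248.7], 0.6)]
keeper_seat [([244.6, 265.1], 0.83)]
loop_pivot [([274.7, 246.0], 0.98)]
tcp mould [ 0.01300716 -0.00131238  0.13860812]
0.81 240 314 219 263
0.045 [279.41817813 264.49282068]
0.05 [279.39276669 270.55969233]
0.055 [279.36764346 276.55775336]
0.06 [279.34280358 282.48816784]
0.065 [279.31824228 288.35207375]
0.07 [279.29395488 294.15058367]
```

```bash
python3 - <<'E'
from look import *
w=look('w11.png',[]);c=cam('scene');v=np.load('mould.npy');Rm=R.from_euler('z',v[2]);P=lambda k,X:proj(k,Rm.apply(X)+[v[0],v[1],0]).round(1)
for n in('wrist','scene'):
  for t in ('lever','loop_bar'):
    for m in cut_out(n,t)[:2]:
        ys,xs=np.nonzero(m['pixels']);print(n,t,round(m['score'],2),xs.min(),xs.max(),ys.min(),ys.max(),[(y,xs[ys==y].min(),xs[ys==y].max()) for y in range(ys.min(),ys.max()+1,4)])
for ph in (2.2,1.9,1.7,1.5,1.3):
    L=lambda r:np.array([-r*np.cos(ph),0,.08+r*np.sin(ph)]);q=L(.02);bz=.0675;b=np.array([q[0]+np.sqrt(.0666**2-(q[2]-bz)**2),0,bz]);g=q+(b-q)*38/66.6
    print(ph,'wrist tip',P(w,L(.092)),'bar',b[0].round(4),P(w,b),'grip',P(w,g+[0,-.022,0]),P(w,g+[0,.022,0]),'scene tip',P(c,L(.092)),'bar',P(c,b+[0,-.02,0]),P(c,b+[0,.02,0]))
E
```

```text
17.55 [0.49856206 0.00860806 0.1386197 ]
wrist lever 0.85 239 314 201 273 [(201, np.int64(264), np.int64(290)), (205, np.int64(264), np.int64(290)), (209, np.int64(246), np.int64(302)), (213, np.int64(246), np.int64(309)), (217, np.int64(246), np.int64(308)), (221, np.int64(246), np.int64(308)), (225, np.int64(247), np.int64(307)), (229, np.int64(246), np.int64(307)), (233, np.int64(247), np.int64(306)), (237, np.int64(247), np.int64(306)), (241, np.int64(242), np.int64(307)), (245, np.int64(240), np.int64(313)), (249, np.int64(239), np.int64(314)), (253, np.int64(240), np.int64(314)), (257, np.int64(240), np.int64(313)), (261, np.int64(245), np.int64(309)), (265, np.int64(246), np.int64(308)), (269, np.int64(246), np.int64(308)), (273, np.int64(259), np.int64(307))]Traceback (most recent call last):
  File "<stdin>", line 6, in <module>
    return umr_minimum(a, axis, None, out, keepdims, initial, where)
ValueError: zero-size array to reduction operation minimum which has no identity
```

```bash
python3 - <<'E'
from m import *
w=load('w11');v=np.load('mould.npy');Rm=R.from_euler('z',v[2]);P=lambda k,X:proj(k,Rm.apply(X)+[v[0],v[1],0]).round(1)
print(tool()[0])
for ph in (2.2,1.9,1.7,1.6,1.5,1.3):
    L=lambda r:np.array([-r*np.cos(ph),0,.08+r*np.sin(ph)]);q=L(.02);bz=.0675;b=np.array([q[0]+np.sqrt(.0666**2-(q[2]-bz)**2),0,bz]);g=q+(b-q)*38/66.6
    print(ph,'tip',P(w,L(.092)),'bar',b[0].round(4),P(w,b),'grip',P(w,g+[0,-.025,0]),P(w,g+[0,.025,0]))
E
```

```text
[0.49851211 0.00880181 0.1386155 ]
2.2 tip [280.7 357. ] bar 0.0719 [279.5 294.9] grip [244.5 271.7] [314.8 271.7]
1.9 tip [281.1 330.5] bar 0.0652 [279.5 287.1] grip [244.  264.6] [315.3 264.5]
1.7 tip [281.4 298.5] bar 0.0608 [279.5 281.9] grip [243.8 259.3] [315.6 259.3]
1.6 tip [281.5 278.5] bar 0.0587 [279.5 279.5] grip [243.7 256.6] [315.7 256.6]
1.5 tip [281.6 256.3] bar 0.0567 [279.5 277.1] grip [243.6 254. ] [315.8 254. ]
1.3 tip [281.7 208.1] bar 0.0532 [279.5 272.8] grip [243.5 248.8] [315.9 248.8]
```

```bash
python3 -m crank '[{"delta_rot":[0,0,0],"xyz":[0.004,0.001,-0.0194],"fingers":1},{"delta_rot":[0,0,0],"xyz":[0.0165,0.001,-0.0194],"fingers":1},{"delta_rot":[0,0,0],"xyz":[0.0265,0.001,-0.0174],"fingers":1},{"delta_rot":[0,0,0],"xyz":[0.0375,0.001,-0.0124],"fingers":1},{"delta_rot":[0,0,0],"xyz":[0.0475,0.001,-0.006],"fingers":1},{"delta_rot":[0,0,0],"xyz":[0.0475,0.001,-0.006],"fingers":1}]'
python3 - <<'E'
from look import *
v=np.load('mould.npy');Rm=R.from_euler('z',v[2]);w=look('w12.png',[])
print('tcp mould',Rm.inv().apply(tool()[0]-[v[0],v[1],0]));f=tool()[2]['contact_force'];print('F mould',Rm.inv().apply(f))
P=lambda X:proj(w,Rm.apply(X)+[v[0],v[1],0]).round(1)
for t in('lever','loop_bar'):
  for m in cut_out('wrist',t)[:1]:
    ys,xs=np.nonzero(m['pixels']);print(t,round(m['score'],2),[(y,int(xs[ys==y].min()),int(xs[ys==y].max())) for y in sorted(set(ys))[::3]])
for ph in(1.2,1.0,.9,.8):
  q=np.array([-.02*np.cos(ph),0,.08+.02*np.sin(ph)])
  for bz in (.072,.0805):
    b=np.array([q[0]+np.sqrt(.0666**2-(q[2]-bz)**2),0,bz]);g=q+(b-q)*38/66.6;print(ph,bz,b[0].round(4),P(b),P(g+[0,-.025,0]),P(g+[0,.025,0]))
E
```

```text
t: 18.35
eef_pos: [0.4835, 0.0562, 0.1432]
tool_rot: [-0.001, 0.587, 0.81, -0.001]
contact_force: [0.2, 0.2, 0.2]
gripper_width: 0.001
grasp_force: 0.4
18.35 [0.48346374 0.05624503 0.14321787]
tcp mould [-0.03600451 -0.00096639  0.14361573]
F mould [0.31952867 0.31324308 0.8591586 ]
lever 0.78 [(np.int64(229), 269, 269), (np.int64(232), 251, 303), (np.int64(235), 251, 304), (np.int64(238), 251, 304), (np.int64(241), 251, 304), (np.int64(244), 251, 304), (np.int64(247), 254, 301), (np.int64(250), 255, 299), (np.int64(253), 260, 294)]
1.2 0.072 0.0538 [278.7 330.5] [245.1 309.7] [312.7 310. ]
1.2 0.0805 0.0568 [278.7 340.9] [244.5 315.7] [313.3 316. ]
1.0 0.072 0.051 [278.7 327.4] [245.1 305.4] [312.7 305.7]
1.0 0.0805 0.0538 [278.7 337.5] [244.5 311.1] [313.3 311.4]
0.9 0.072 0.0498 [278.7 326.2] [245.2 303.4] [312.7 303.7]
0.9 0.0805 0.0524 [278.7 336. ] [244.5 308.9] [313.3 309.2]
0.8 0.072 0.0488 [278.7 325.1] [245.2 301.5] [312.7 301.8]
0.8 0.0805 0.0512 [278.7 334.6] [244.6 306.9] [313.3 307.2]
```

```bash
python3 -m crank '[{"delta_rot":[0,0,0],"xyz":[-0.01,0,-0.03],"fingers":1},{"delta_rot":[0,0,0],"xyz":[-0.03,0,-0.08],"fingers":-1},{"delta_rot":[0,0,0],"xyz":[-0.03,0,-0.08],"fingers":-1},{"delta_rot":[0,0,0],"xyz":[-0.03,0,-0.08],"fingers":-1},{"delta_rot":[0,0,0],"xyz":[-0.03,0,-0.08],"fingers":-1}]'
python3 - <<'E'
from look import *
v=np.load('mould.npy');Rm=R.from_euler('z',v[2]);w=look('w13.png',['lever','lever_tip','loop_bar','loop_grip','keeper_seat'])
P=lambda X:proj(w,Rm.apply(X)+[v[0],v[1],0]).round(1)
for t in('lever','loop_bar'):
  for m in cut_out('wrist',t)[:1]:
    ys,xs=np.nonzero(m['pixels']);print(t,round(m['score'],2),[(int(y),int(xs[ys==y].min()),int(xs[ys==y].max())) for y in sorted(set(ys))[::3]])
print('gap',P((.022,.045,.064)),P((.031,.045,.064)),'pivot',P((0,0,.08)))
for ph in(1.2,1.0,.9,.8):
  q=np.array([-.02*np.cos(ph),0,.08+.02*np.sin(ph)]);print('tip',P((-.092*np.cos(ph),0,.08+.092*np.sin(ph))))
  for bz in (.072,.0805):
    b=np.array([q[0]+np.sqrt(.0666**2-(q[2]-bz)**2),0,bz]);g=q+(b-q)*38/66.6;print(ph,bz,b[0].round(4),P(b),P(g+[0,-.025,0]),P(g+[0,.025,0]))
g=w['img'].mean(2)
x=int(P((.022,.045,.064))[0]);y=int(P((.022,.045,.064))[1]);print('gap col',x,y-10,g[y-10:y+25,x].round().astype(int).tolist())
for yy in(-.0125,.0125,-.023,.023):
  a=P((.05,yy,.072));x=int(round(a[0]));y=int(a[1]);print(yy,x,y-40,g[y-40:y+20,x].round().astype(int).tolist())
E
```

```text
t: 19.0
eef_pos: [0.4931, 0.026, 0.2236]
tool_rot: [-0.001, 0.588, 0.809, -0.001]
contact_force: [0.5, -0.0, -0.2]
gripper_width: 0.678
grasp_force: 0.0
19.0 [0.49310001 0.0260443  0.22362561]
lever [([276.9, 208.6], 0.65)]
lever_tip [([276.6, 211.8], 0.74)]
loop_bar [([294.1, 226.6], 0.95)]
loop_grip [([262.4, 231.0], 0.95)]
keeper_seat [([270.1, 256.9], 0.86)]
lever 0.69 [(199, 257, 297), (202, 256, 299), (205, 256, 299), (208, 256, 298), (211, 256, 298), (214, 256, 298), (217, 256, 298), (220, 256, 297), (223, 255, 298), (226, 251, 303), (229, 251, 303), (232, 251, 303), (235, 251, 303), (238, 258, 297), (241, 258, 296), (244, 258, 296), (247, 259, 295), (250, 260, 295)]
loop_bar 0.92 [(205, 257, 298), (208, 256, 257), (211, 256, 298), (214, 256, 298), (217, 257, 298), (220, 257, 298), (223, 256, 300), (226, 251, 303), (229, 251, 303), (232, 251, 303), (235, 251, 302), (238, 258, 297), (241, 258, 296), (244, 258, 295), (247, 259, 295), (250, 260, 294)]
gap [323.2 221.4] [322.8 229.8] pivot [279.1 204.3]
tip [279.6 187.4]
1.2 0.072 0.0538 [278.9 253.4] [253.1 232.9] [305. 233.]
1.2
[... 1188 characters left out ...]
90, 202, 206, 212, 211, 211, 211, 213, 212, 212, 214, 213, 210, 210, 213, 212, 213, 211, 212]
-0.023 256 210 [172, 172, 173, 172, 167, 148, 128, 121, 118, 112, 98, 85, 87, 92, 87, 81, 70, 73, 76, 81, 86, 93, 101, 103, 91, 85, 109, 153, 190, 206, 209, 211, 207, 210, 212, 210, 211, 212, 212, 210, 209, 209, 211, 211, 212, 210, 212, 209, 212, 212, 213, 212, 213, 212, 212, 213, 210, 213, 212, 213]
0.023 302 210 [206, 209, 208, 207, 207, 199, 182, 163, 151, 141, 117, 71, 53, 61, 62, 62, 58, 68, 76, 82, 89, 100, 107, 109, 106, 103, 113, 144, 183, 202, 211, 209, 209, 210, 211, 210, 210, 212, 210, 211, 209, 210, 208, 211, 213, 212, 211, 211, 211, 209, 209, 213, 212, 211, 211, 210, 209, 212, 209, 210]
```

```bash
python3 -m crank '[{"delta_rot":[0,0,0],"xyz":[0.01,0.001,0.02],"fingers":1},{"delta_rot":[0,0,0],"xyz":[0.01,0.001,0.02],"fingers":1},{"delta_rot":[0,0,0],"xyz":[0.01,0.001,0.03],"fingers":1},{"delta_rot":[0,0,0],"xyz":[0.0247,0.001,0.0636],"fingers":1},{"delta_rot":[0,0,0],"xyz":[0.031,0.001,0.079],"fingers":1},{"delta_rot":[0,0,0],"xyz":[0.04,0.001,0.0866],"fingers":1},{"delta_rot":[0,0,0],"xyz":[0.048,0.001,0.0956],"fingers":1},{"delta_rot":[0,0,0],"xyz":[0.0545,0.001,0.106],"fingers":1},{"delta_rot":[0,0,0],"xyz":[0.0545,0.001,0.106],"fingers":1},{"delta_rot":[0,0,0],"xyz":[0.0545,0.001,0.106],"fingers":1}]'; python3 -c "
from h import *
v=np.load('mould.npy');Rm=R.from_euler('z',v[2]);p,r,o=tool();print(Rm.inv().apply(p-[v[0],v[1],0]),Rm.inv().apply(o['contact_force']))"
```

```text
t: 20.4
eef_pos: [0.4743, 0.085, 0.1195]
tool_rot: [-0.006, 0.586, 0.81, 0.001]
contact_force: [-19.8, 19.8, 32.1]
gripper_width: 0.236
grasp_force: 63.8
[-0.06717995 -0.00067309  0.11948744] [-24.96301582 -12.71067932  32.06235568]
```

The fingers closed on the lever instead of shutting first. I'll open them and rise, then repeat with the fingers shut.

```bash
python3 -m crank '[{"delta_rot":[0,0,0],"xyz":[0,0,-0.012],"fingers":-0.2},{"delta_rot":[0,0,0],"xyz":[0,0,-0.015],"fingers":-0.2},{"delta_rot":[0,0,0],"xyz":[0,0,-0.025],"fingers":-0.2},{"delta_rot":[0,0,0],"xyz":[-0.04,0,-0.07],"fingers":-0.2},{"delta_rot":[0,0,0],"xyz":[-0.05,0,-0.11],"fingers":-1},{"delta_rot":[0,0,0],"xyz":[-0.05,0,-0.11],"fingers":-1},{"delta_rot":[0,0,0],"xyz":[-0.05,0,-0.11],"fingers":-1}]'
python3 - <<'E'
from look import *
v=np.load('mould.npy');Rm=R.from_euler('z',v[2]);w=look('w14.png',['lever','lever_tip','loop_bar','loop_grip','keeper_seat'])
print(Rm.inv().apply(tool()[0]-[v[0],v[1],0]))
P=lambda X:proj(w,Rm.apply(X)+[v[0],v[1],0]).round(1)
for t in('lever','loop_bar'):
  for m in cut_out('wrist',t)[:1]:
    ys,xs=np.nonzero(m['pixels']);print(t,round(m['score'],2),[(int(y),int(xs[ys==y].min()),int(xs[ys==y].max())) for y in sorted(set(ys))[::3]])
print('gap',P((.022,.045,.064)),P((.031,.045,.064)),'pivot',P((0,0,.08)))
for ph in(1.0,.8,.6,.4,.2):
  q=np.array([-.02*np.cos(ph),0,.08+.02*np.sin(ph)]);print(ph,'tip',P((-.092*np.cos(ph),-.012,.08+.092*np.sin(ph))),P((-.092*np.cos(ph),.012,.08+.092*np.sin(ph))))
  for bz in (.072,):
    b=np.array([q[0]+np.sqrt(.0666**2-(q[2]-bz)**2),0,bz]);g=q+(b-q)*38/66.6;print(ph,bz,b[0].round(4),P(b),P(g+[0,-.025,0]),P(g+[0,.025,0]))
g=w['img'].mean(2);x,y=P((0,0,.1)).astype(int);
a=cv2.resize(g[90:290,x-30:x+31].astype(np.float32),None,fx=.4,fy=.33,interpolation=cv2.INTER_AREA)
for i,row in enumerate(a): print(90+int(i/.33),' '.join('%3d'%k for k in row))
E
```

```text
t: 21.1
eef_pos: [0.4945, 0.0296, 0.2298]
tool_rot: [0.001, 0.589, 0.808, 0.001]
contact_force: [0.1, 0.9, 0.1]
gripper_width: 1.0
grasp_force: 0.0
21.1 [0.49447617 0.02962913 0.22979871]
lever [([274.0, 211.1], 0.62)]
lever_tip [([270.9, 211.6], 0.88)]
loop_bar [([256.9, 226.8], 0.79), ([274.9, 173.6], 0.75)]
loop_grip [([283.1, 230.8], 0.64)]
keeper_seat [([269.2, 261.0], 0.62), ([274.3, 171.9], 0.62)]
[-9.83681408e-03  1.37969442e-04  2.27588927e-01]
lever 0.89 [(199, 256, 290), (202, 252, 296), (205, 252, 296), (208, 252, 296), (211, 253, 295), (214, 253, 294), (217, 254, 294), (220, 254, 294), (223, 254, 294), (226, 250, 298), (229, 249, 299), (232, 249, 299), (235, 249, 299), (238, 254, 295), (241, 256, 293), (244, 256, 293), (247, 256, 293), (250, 257, 292)]
loop_bar 0.91 [(206, 293, 294), (213, 255, 294), (216, 255, 294), (219, 254, 294), (222, 254, 294), (225, 250, 298), (228, 249, 299), (231, 249, 299), (234, 249, 299), (237, 251, 295), (240, 255, 292), (243, 256, 291), (246, 256, 291), (249, 256, 290)]
gap [319.2 222.1] [318.9 230.3] pivot [275.9 205.6]
1.0 tip [258.  164.
[... 6350 characters left out ...]

268 202 203 204 204 204 203 203 204 204 203 205 205 205 204 204 203 203 203 203 202 200 197 163 126
271 202 203 204 204 205 205 205 205 204 205 205 205 204 205 204 203 203 202 202 202 201 178 120 107
274 203 204 205 205 205 204 205 205 205 204 205 205 205 204 203 204 203 203 203 202 199 151 109  73
277 204 204 204 204 204 204 203 203 203 203 203 204 204 205 204 205 204 204 203 203 187 128  88  53
280 203 203 204 204 204 204 203 203 202 201 203 202 203 205 205 204 205 205 203 189 145 107  59  50
283 202 203 203 204 203 203 201 201 201 201 201 201 202 203 204 205 205 204 202 155 114  78  47  54
286 202 203 203 203 202 202 200 199 200 200 200 200 201 202 203 204 204 204 204 170  97  56  50  77
```

The pixel map shows the crossbar passing under the keeper's lip, with wire visible on both sides at row 246 and the bright lip running over it. So the loop is hooked. The lever had only sprung back to about 1.3. I'll shut the fingers fully first, then push it down in one go.

```bash
python3 -m crank '[{"delta_rot":[0,0,0],"xyz":[-0.02,0,0],"fingers":1},{"delta_rot":[0,0,0],"xyz":[-0.02,0,0],"fingers":1},{"delta_rot":[0,0,0],"xyz":[-0.02,0,0],"fingers":1},{"delta_rot":[0,0,0],"xyz":[-0.02,0,0],"fingers":1},{"delta_rot":[0,0,0],"xyz":[-0.02,0,0],"fingers":1},{"delta_rot":[0,0,0],"xyz":[-0.02,0,0],"fingers":1},{"delta_rot":[0,0,0],"xyz":[-0.02,0,0.035],"fingers":1},{"delta_rot":[0,0,0],"xyz":[-0.02,0,0.0696],"fingers":1},{"delta_rot":[0,0,0],"xyz":[-0.02,0,0.0696],"fingers":1},{"delta_rot":[0,0,0],"xyz":[-0.02,0,0.0696],"fingers":1}]'
```

```text
t: 22.5
eef_pos: [0.4997, 0.0112, 0.1594]
tool_rot: [-0.0, 0.588, 0.809, -0.001]
contact_force: [-0.1, -0.3, -0.2]
gripper_width: -0.003
grasp_force: 0.0
```

```bash
python3 -m crank '[{"delta_rot":[0,0,0],"xyz":[0.015,0,0],"fingers":1},{"delta_rot":[0,0,0],"xyz":[0.025,0,0.002],"fingers":1},{"delta_rot":[0,0,0],"xyz":[0.036,0,0.007],"fingers":1},{"delta_rot":[0,0,0],"xyz":[0.046,0,0.0135],"fingers":1},{"delta_rot":[0,0,0],"xyz":[0.055,0,0.021],"fingers":1},{"delta_rot":[0,0,0],"xyz":[0.063,0,0.030],"fingers":1}]'; python3 -m crank '[{"delta_rot":[0,0,0],"xyz":[0.0065,0,0.0105],"fingers":1},{"delta_rot":[0,0,0],"xyz":[0.0115,0,0.0215],"fingers":1},{"delta_rot":[0,0,0],"xyz":[0.015,0,0.033],"fingers":1},{"delta_rot":[0,0,0],"xyz":[0.016,0,0.045],"fingers":1},{"delta_rot":[0,0,0],"xyz":[0.016,0,0.048],"fingers":1},{"delta_rot":[0,0,0],"xyz":[0.016,0,0.048],"fingers":1}]'
python3 -c "
from h import *
v=np.load('mould.npy');Rm=R.from_euler('z',v[2]);p,r,o=tool();print(Rm.inv().apply(p-[v[0],v[1],0]),Rm.inv().apply(o['contact_force']))"
```

```text
t: 23.1
eef_pos: [0.4804, 0.0724, 0.1286]
tool_rot: [0.0, 0.588, 0.809, 0.0]
contact_force: [0.8, -0.8, 0.9]
gripper_width: -0.003
grasp_force: 0.7
t: 23.7
eef_pos: [0.4751, 0.0868, 0.0817]
tool_rot: [-0.002, 0.588, 0.809, 0.0]
contact_force: [-7.8, 1.2, 25.0]
gripper_width: -0.001
grasp_force: 12.5
[-0.06862693  0.00058528  0.08173596] [-3.56205071 -7.08720118 25.04978456]
```

```bash
python3 -m crank '[{"delta_rot":[0,0,0],"xyz":[0,0,-0.02],"fingers":1},{"delta_rot":[0,0,0],"xyz":[0,0,-0.06],"fingers":1},{"delta_rot":[0,0,0],"xyz":[-0.03,0,-0.11],"fingers":1},{"delta_rot":[0,0,0],"xyz":[-0.06,0,-0.15],"fingers":-1},{"delta_rot":[0,0,0],"xyz":[-0.06,0,-0.15],"fingers":-1},{"delta_rot":[0,0,0],"xyz":[-0.06,0,-0.15],"fingers":-1},{"delta_rot":[0,0,0],"xyz":[-0.06,0,-0.15],"fingers":-1},{"delta_rot":[0,0,0],"xyz":[-0.06,0,-0.15],"fingers":-1}]'
python3 - <<'E'
from look import *
v=np.load('mould.npy');Rm=R.from_euler('z',v[2]);w=look('w15.png',['lever_tip','loop_bar'])
P=lambda X:proj(w,Rm.apply(X)+[v[0],v[1],0]).round(1)
for t in('lever','loop_bar'):
  for m in cut_out('wrist',t)[:1]:
    ys,xs=np.nonzero(m['pixels']);print(t,round(m['score'],2),[(int(y),int(xs[ys==y].min()),int(xs[ys==y].max())) for y in sorted(set(ys))[::5]])
print('gap',P((.022,.045,.064)),P((.031,.045,.064)),P((.031-.0055,.045,.064)),'tip0',P((-.092,-.012,.08)),P((-.092,.012,.08)),'bar',P((.046,0,.072)))
g=w['img'].mean(2);x,y=P((.0,0,.08)).astype(int)
a=cv2.resize(g[y-110:y+70,x-30:x+61].astype(np.float32),None,fx=.3,fy=.33,interpolation=cv2.INTER_AREA)
for i,row in enumerate(a): print(y-110+int(i/.33),' '.join('%3d'%k for k in row))
t=cam('top')
print([(np.round(m['pixel']).tolist(),round(m['score'],2)) for m in search_frame('top','cup_mid')[:5]],proj(t,[.42,.235,.029]))
E
```

```text
t: 24.5
eef_pos: [0.4926, 0.0304, 0.2292]
tool_rot: [-0.001, 0.587, 0.809, -0.001]
contact_force: [-0.4, 0.8, -0.4]
gripper_width: 0.848
grasp_force: 0.0
24.5 [0.49257524 0.03043274 0.22917233]
lever_tip [([277.7, 179.1], 0.58)]
loop_bar [([292.2, 220.4], 0.87)]
lever 0.94 [(105, 267, 291), (110, 265, 293), (115, 265, 292), (120, 265, 291), (125, 265, 290), (130, 265, 290), (135, 267, 288), (140, 268, 287), (145, 268, 287), (150, 268, 287), (155, 268, 287), (160, 268, 287), (165, 268, 287), (170, 268, 287), (175, 268, 287), (180, 258, 296), (185, 257, 298), (190, 256, 298), (195, 256, 297), (200, 256, 297), (205, 256, 297), (210, 257, 296), (215, 253, 299), (220, 251, 302), (225, 251, 302), (230, 256, 297), (235, 257, 296), (240, 257, 295), (245, 257, 294)]
loop_bar 0.91 [(189, 258, 297), (194, 258, 296), (199, 257, 296), (204, 258, 296), (209, 258, 296), (214, 257, 297), (219, 252, 301), (224, 252, 301), (229, 257, 297), (234, 258, 295), (239, 258, 295), (244, 257, 294), (249, 258, 293)]
gap [321.7 223.8] [321.3 231.9] [321.5 227. ] tip0 [265.2 107.3] [292.2 107.4] bar [278.3 248.1]
[... 6008 characters left out ...]
205 205 204 204 205 204 205 204 187 181
260 206 207 207 207 206 207 207 207 208 209 208 208 208 207 207 206 205 205 205 204 204 204 204 205 204 187 189
263 207 207 207 207 207 207 207 208 209 208 208 207 207 207 207 206 198 174 192 202 204 204 204 205 204 186 190
266 207 207 208 209 208 208 208 208 208 209 208 207 207 206 206 205 180 123 129 150 170 195 204 204 204 183 190
269 207 208 209 209 209 209 208 208 209 209 208 208 206 207 206 193 147 108 112 117 119 144 186 200 204 180 192
272 207 209 209 209 209 208 209 209 209 208 208 208 207 206 206 166 115  71  69  90 108 116 125 150 200 178 197
[([232.0, 241.0], 0.67), ([231.0, 216.0], 0.66), ([350.0, 221.0], 0.51)] [233.43380233 241.61289515]
```

The lever lies flat with its end at row 104, against 107 predicted for shut. The gap has narrowed, the bar is under the lip at row 243, and the cup stands where I put it. I'm handing in.

```bash
python3 -c "
from station import job,telemetry
print(telemetry.get_obs()['contact_force']);print(job.hand_in())"
```

```text
[-0.17274048 -0.1230089   0.04832441]
the job is handed in; nothing more can be done
None
```

I handed in the job at about 24.6 s: the egg cup stands on the counter, the loop is hooked under the keeper, the lever is flat and the mould gap has narrowed; the hand-in returned no verdict.

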